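# Pack the clay finds into their foam blocks

### The job

Put the handling set away: set each of the four thick clay pieces (disc, square tile, bar and half disc) down into the black foam block whose recess is cut to its shape, turned to match the recess and lying flat on its floor, and let go. Leave the small clay ring and the clay bowl where they are.

Things in the scene. Friction and masses are not known exactly. Their poses are not given: they have to be found in the camera images.
- clay_disc: loose reddish fired-clay piece, about 0.1 kg, a solid round disc 52 mm in diameter, 32 mm thick, lying flat. Origin: centre of its underside, z up.
- clay_tile: loose reddish fired-clay piece, about 0.1 kg, a square tile 46 x 46 mm, 32 mm thick, lying flat. Origin: centre of its underside, z up, x and y along its sides.
- clay_bar: loose reddish fired-clay piece, about 0.1 kg, a bar 70 mm long, 26 mm wide, 32 mm thick. Origin: centre of its underside, z up, x along its length.
- clay_half: loose reddish fired-clay piece, about 0.1 kg, a half disc (D shape), 32 mm thick: straight edge 68 mm long, round side reaching 34 mm from it. Origin: on its underside at the middle of the straight edge; x along the straight edge, y from there towards the top of the round side, z up. Best gripped across y, about 17 mm from the origin.
- cradle_disc: fixed black foam block 100 x 100 mm, 30 mm high, with one recess sunk 10 mm into its top (pale floor, 20 mm above the table). Origin: centre of the block's underside, z up. Its recess is round, 68 mm in diameter, centred over the origin (8 mm room all round the disc).
- cradle_tile: fixed black foam block 100 x 100 mm, 30 mm high, with one recess sunk 10 mm into its top (pale floor, 20 mm above the table). Origin: centre of the block's underside, z up. Its recess is square, 62 x 62 mm, centred over the origin, sides along x and y (8 mm room on each side).
- cradle_bar: fixed black foam block 100 x 100 mm, 30 mm high, with one recess sunk 10 mm into its top (pale floor, 20 mm above the table). Origin: centre of the block's underside, z up. Its recess is oblong, 86 mm along x and 42 mm along y, centred over the origin (8 mm room on each side).
- cradle_half: fixed black foam block 100 x 100 mm, 30 mm high, with one recess sunk 10 mm into its top (pale floor, 20 mm above the table). Origin: centre of the block's underside, z up. Its recess is D-shaped: a circle of 42 mm radius about the origin, cut off by a straight side along x at y = -8 mm, round side towards +y. The half disc lies centred in it (8 mm room all round) when its origin is over this origin and its y axis points along this y axis.
- whorl: small clay spindle whorl, a ring 30 mm in diameter and 16 mm high with a 10 mm hole, loose among the clay pieces. It has no foam block and stays where it is. Origin: centre of its underside.
- bowl: clay bowl, 116 mm across the rim, 75 mm high, loose, at the robot's right. It stays where it is. Origin: centre of its underside.
Not all that is in view belongs to the job. Leave any blue or green look-alike of the clay_half alone. What is shaped like the clay_disc but white is not meant.

How it is judged:
At the end, for the whole second after the job is handed in: Each clay piece rests in the recess of its shape: origin within 12.5 mm (level) of the block's, underside within 4 mm of the recess floor's height, tilt under 0.1 rad, turned within 0.35 rad of the recess (tile: any quarter turn; bar: either way; disc: any), released and at rest (horizontal distance between clay_disc and cradle_disc below 0.0125 m and z of clay_disc in the frame of cradle_disc between 0.016 and 0.024 m and angle between each of clay_disc, clay_tile, clay_bar, clay_half's own z axis and vertical below 0.1 rad and linear speed of each of clay_disc, clay_tile, clay_bar, clay_half below 0.02 m/s and horizontal distance between clay_tile and cradle_tile below 0.0125 m and z of clay_tile in the frame of cradle_tile between 0.016 and 0.024 m and (angle between the x axis of clay_tile and the x axis of cradle_tile, either way round below 0.35 rad or angle between the x axis of clay_tile and the y axis of cradle_tile, either way round below 0.35 rad) and horizontal distance between clay_bar and cradle_bar below 0.0125 m and z of clay_bar in the frame of cradle_bar between 0.016 and 0.024 m and angle between the x axis of clay_bar and the x axis of cradle_bar, either way round below 0.35 rad and horizontal distance between clay_half and cradle_half below 0.0125 m and z of clay_half in the frame of cradle_half between 0.016 and 0.024 m and angle between the x axis of clay_half and the x axis of cradle_half, either way round below 0.35 rad); the robot touches nothing.
It fails at once if the small clay ring is moved more than 20 mm (distance of whorl from where it was at the start of the episode above 0.02 m).
It fails at once if the clay bowl is moved more than 30 mm (distance of bowl from where it was at the start of the episode above 0.03 m).
It also fails if it takes over 88 s, if anything falls off the work surface, if the arm or the gripper's body presses on something with over 40 N, if the wrist force passes 120 N, or if a joint passes its speed limit or range.

### The arm

A 6-joint arm with a two-finger parallel gripper is mounted at the origin on the work surface. World frame = base frame: x ahead of the robot, y to its left, z up, the work surface at z = 0. Lengths are in m, angles in rad, forces in N, time in s.
With the tool pointing down it reaches from about 0.25 to 0.775 m from the base axis. Payload 4 kg.
Tool frame: the origin (TCP) lies on the centre line of the jaws, within the pads' length; the fingertips stand 25 mm ahead of it and the grasp point (between the pads) lies 6 mm ahead of it; z points along the fingers, y is the direction in which the jaws open and shut (so a half turn about z gives the same grasp; the last joint's range is limited). The gripper opens to 94 mm and grips with 3 to 60 N. Pads are 16 mm wide; open, the fingers measure 119 mm over their backs; the gripper's body (75 mm by 177 mm) begins 78 mm behind the grasp point.
Start: joints at [1.203, 0.087, 1.371, -0, 1.684, -0.103], TCP at [0.144, 0.531, 0.193] pointing down, gripper open.
Joint ranges: [-3.1, 3.1], [-0.76, 2.03], [0.27, 2.55], [-1.08, 4.22], [0.17, 2.65], [-2.57, 2.57]. Speed limits (rad/s): [2.79, 2.79, 3.14, 3.14, 3.14, 3.14].

### API

Orientations are given as [roll, pitch, yaw] about the fixed x, y, z axes, in that order (R = Rz(yaw) Ry(pitch) Rx(roll)).
In Python, from rig import * gives the robot as it stands. The module is installed in compiled form; this text tells all that it offers.
- The arm moves only by the shell command python3 -m inch 'ROWS' [OPENING] [FORCE]. ROWS is JSON, a list of rows, each a list of 6 numbers: the shift along the tool's x, y, z in m, then the turn, a rotation vector about the tool's x, y, z in degrees. In form: [[x, y, z, rx, ry, rz], ...]. A call has exactly 8 rows; each row shifts and turns the commanded pose from where the row before left it, along the tool's axes as they then stand; what a row does not reach is not made up. A row lasts 1/12 s, in which the tool goes at most 41.7 mm and 7.16 degrees, less where a joint would pass 70% of its speed; a pose out of reach is approached as far as the arm can. A call is refused whole if a number of a shift passes 0.0417 or a number of a turn 7.16, either way. A call with a gripper value outside its range is refused whole. OPENING is the closure, from 0 (fully open) to 1 (shut), set as the call begins (- or left out, the last holds). The fingers move at their own pace and stop on an object; FORCE is the grip in N (left out, the last holds). Time passes only in rows, so rows that do not move let the fingers close, or fill a call up. It gives the time, the measured TCP pose, the force and the opening at its end, in the units of the state.
- get_obs(): the state, without advancing time (a new reading comes with each control period).
- read_camera(name): name is "scene" or "side" or "wrist"; returns (picture, depth): 384x512x3 uint8, blue, green, red; 384x512 float32, m along the optical axis (not along the pixel's ray), 0 where there is no reading.
- camera_params(name): a dict with "intrinsics" (3x3 intrinsics, pixels), "dist_coeffs" ([k1, k2, p1, p2, k3] as OpenCV has them; the pictures are not rectified), "R" (3x3) and "t" (3): a world point X has camera coordinates R X + t; the wrist camera has in their place "T_tool_cam" (4x4, takes a point from camera to tool coordinates, whose origin is the TCP and whose axes are the flange's). Camera axes: x right, y down, z forward; pixel columns grow to the right and rows downward; lengths in m; the calibration is good to about 2 mm. A picture is of the moment at which its call begins: read the wrist's pose just before it. camera_params takes no time and is no camera call.
- close_job(): hands the job in, once; it reports no verdict.
Trained networks look in the newest picture that a camera, given by its name, has taken for a name from the list of things; names that differ only in an ending like _2 or _b are one class to them, and where a whole thing is asked for, a point or a joint stands for the part that bears it (a point fixed in the world has none). Each returns a list of dicts, best first, with "score" (0 to 1); they miss things now and then, are a little off and sometimes report something else, mostly with a low value. They report only what shows in the picture. A call takes as long as a camera call. They do not tell look-alikes from the thing itself.
- find_in(camera, query): "centre" ([x, y, z] in m, in world coordinates, good to about 4 mm: the middle of the surface that is visible of it).
- outline_of(camera, query): "mask" (384x512 bool, what is visible of it).
- place_of(camera, query): "centre" ([x, y, z] in m, in world coordinates, good to about 4 mm: a listed point, or the origin of a listed thing).
The state is a dict: "t": time; "q": joint angles; "joint_vel": joint speeds; "tau": joint torques, N m; "tool_pos": TCP position; "orientation": TCP orientation; "contact_force": force on the tool from outside, world axes, zero at the start; "wrist_torque": the same for the moment, N m; "grip_width": finger opening in m.
Only numpy, scipy, OpenCV 4.12 (cv2) and the standard library are available. Lean on these libraries where they do the work, as an engineer would, in place of code of your own. Each camera call takes 0.05 s, during which the arm holds its last target. There are 200 camera calls.

## Working session

There is one attempt and no reset: what is moved stays moved. The work goes in short steps, Python scripts to look and compute and a shell command to move; the robot and the scene stay as the last step left them, time stands still between calls to the robot, and variables do not carry over. Pictures are saved under pics/ and viewed, about 12 in all and at most 16, crops included, and the job is handed in when it is done.

```bash
mkdir -p pics; python3 - <<'E'
from rig import *
import cv2,numpy as np
for c in ("scene","side"):
    im,d=read_camera(c); cv2.imwrite(f"pics/{c}0.png",cv2.resize(im,(800,600)))
    print(c,camera_params(c)["t"])
    for n in ["clay_disc","clay_tile","clay_bar","clay_half","cradle_disc","cradle_tile","cradle_bar","cradle_half","whorl","bowl"]:
        print(n,[(np.round(r["centre"],3).tolist(),round(float(r["score"]),2)) for r in place_of(c,n)])
o=get_obs();print(o)
E
```

```text
scene [ 0.55033492 -0.17581271  1.50952821]
clay_disc [([0.436, -0.046, -0.0], 0.69), ([0.38, -0.136, -0.002], 0.5)]
clay_tile [([0.427, -0.254, 0.001], 0.81)]
clay_bar []
clay_half [([0.628, -0.053, 0.004], 0.76), ([0.809, -0.009, 0.001], 0.73), ([0.651, -0.139, -0.003], 0.63)]
cradle_disc [([0.412, 0.324, 0.002], 0.85)]
cradle_tile [([0.632, 0.156, -0.001], 0.9)]
cradle_bar [([0.584, 0.329, -0.003], 0.62)]
cradle_half [([0.439, 0.152, -0.0], 0.57)]
whorl [([0.417, 0.324, -0.001], 0.63), ([0.524, -0.159, -0.002], 0.4)]
bowl [([0.581, -0.44, 0.002], 0.98)]
side [0.46706498 0.26628246 0.69990214]
clay_disc [([0.375, -0.136, 0.0], 0.95), ([0.436, -0.05, 0.001], 0.64)]
clay_tile [([0.434, -0.256, -0.001], 0.56)]
clay_bar [([0.582, -0.248, 0.004], 0.66)]
clay_half [([0.628, -0.051, -0.004], 0.88), ([0.658, -0.139, 0.0], 0.79), ([0.809, -0.014, -0.003], 0.54)]
cradle_disc []
cradle_tile [([0.629, 0.15, 0.002], 0.66)]
cradle_bar [([0.582, 0.325, -0.002], 0.69)]
cradle_half [([0.441, 0.156, 0.0], 0.77), ([0.625, -0.052, -0.003], 0.5)]
whorl [([0.523, -0.164, 0.003], 0.55)]
bowl [([0.574, -0.443, 0.0], 0.78)]
{'t': 1.1, 'q': array([ 1.20290443e+00,  8.71648055e-02,  1.37071963e+00, -4.14053680e-05,
        1.68363585e+00, -1.03149195e-01]), 'joint_vel': array([ 1.11021670e-03, -6.91654817e-05,  9.18065031e-04, -1.56551611e-03,
       -6.85312269e-04,  4.36259542e-04]), 'tau': array([ 1.32381912e-03, -3.40049136e+01, -3.02609289e+01,  7.17814174e-02,
        2.36428744e-02, -4.72202885e-05]), 'tool_pos': array([0.14395704, 0.53082171, 0.19321516]), 'orientation': array([3.14152491e+00, 4.83744789e-05, 2.87684529e+00]), 'contact_force': array([ 0.4444829 ,  0.01023142, -0.6456929 ]), 'wrist_torque': array([0.01371229, 0.02047108, 0.04005448]), 'grip_width': 0.09385003205216517}
```

View pics/scene0.png

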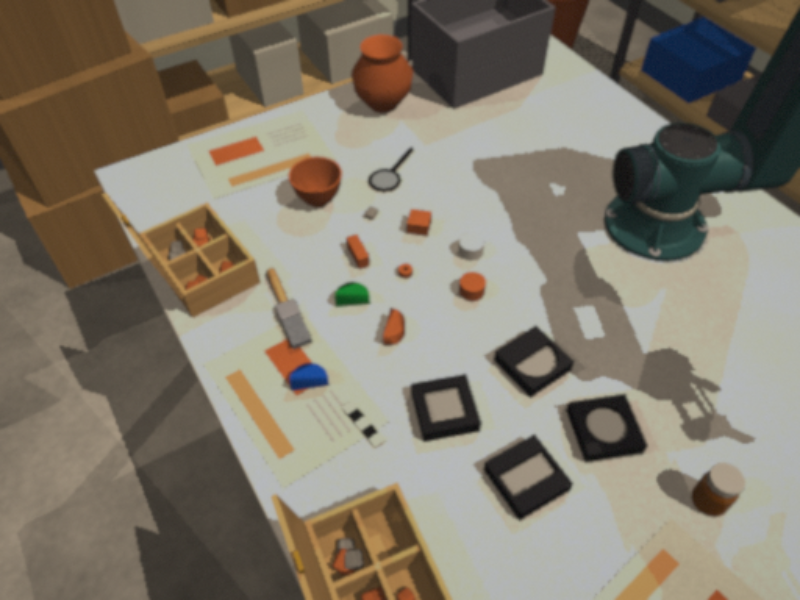

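View pics/side0.png

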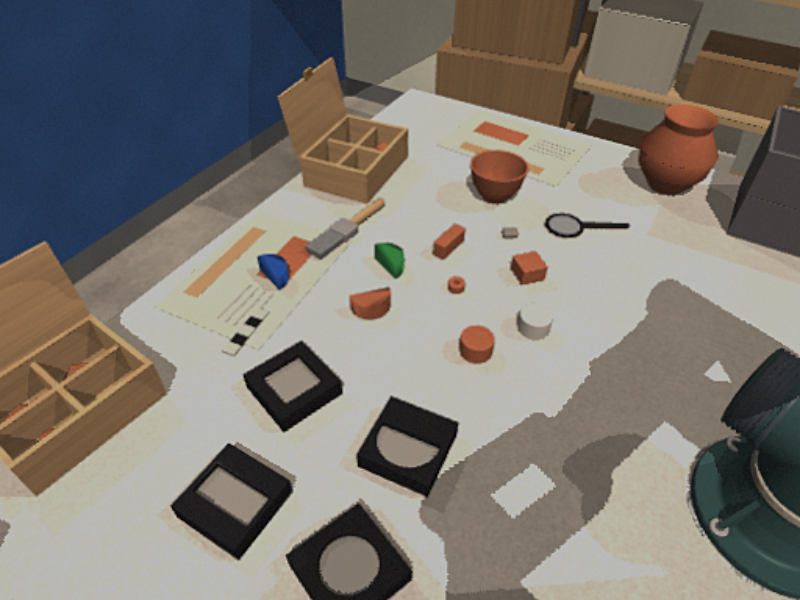

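Scene picture: red disc (472,286) and white disc (472,245); the red one is meant. Red half (394,326), green (351,293) and blue (309,376); the red one is meant. Tile (419,222), bar (357,250), whorl (405,270). Foam recesses: D (535,360), square (445,407), round (605,427), oblong (528,476). Next I'll get positions and angles from colour and depth, with an enlarged crop to confirm.

```bash
cat > h.py <<'E'
from rig import *
import cv2,numpy as np
def world(name,tool=None,save=None):
    o=get_obs() if name=="wrist" else None
    im,d=read_camera(name);p=camera_params(name)
    if save: cv2.imwrite(save,im)
    h,w=d.shape;u,v=np.meshgrid(np.arange(w),np.arange(h))
    n=cv2.undistortPoints(np.stack([u,v],-1).reshape(-1,1,2).astype(np.float64),p["intrinsics"],np.array(p["dist_coeffs"])).reshape(h,w,2)
    X=np.dstack([n*d[...,None],d])
    if name=="wrist":
        from scipy.spatial.transform import Rotation as R
        T=np.array(p["T_tool_cam"]);W=(X@T[:3,:3].T+T[:3,3])@R.from_euler("xyz",o["orientation"]).as_matrix().T+o["tool_pos"]
    else: W=(X-np.array(p["t"]))@np.array(p["R"])
    W[d==0]=np.nan
    return im,W
def rect(P):
    r=cv2.minAreaRect((P*1000).astype(np.float32));b=cv2.boxPoints(r)
    e=[b[1]-b[0],b[2]-b[1]];l=max(e,key=np.linalg.norm)
    return np.round(r[0],1),np.round(sorted(r[1]),1),round(float(np.degrees(np.arctan2(l[1],l[0]))%180),1)
def blobs(im,W,zr,kind):
    hsv=cv2.cvtColor(im,cv2.COLOR_BGR2HSV).astype(int);H,S,V=hsv[...,0],hsv[...,1],hsv[...,2]
    m=((H<12)|(H>172))&(S>130)&(V>60) if kind=="red" else (V>70)&(S<110)
    m&=(W[...,2]>zr[0])&(W[...,2]<zr[1])
    m=cv2.morphologyEx(m.astype(np.uint8),cv2.MORPH_OPEN,np.ones((2,2)))
    n,L,st,_=cv2.connectedComponentsWithStats(m)
    for i in range(1,n):
        if st[i,4]<80 or st[i,4]>6000: continue
        P=W[L==i][:,:2];c=np.median(P,0)
        if not(.2<c[0]<.8 and -.35<c[1]<.5): continue
        print(kind,st[i,:5],*rect(P),"mean",np.round(P.mean(0)*1000,1),"z",round(float(np.median(W[L==i][:,2])),4))
E
python3 - <<'E'
from h import *
for c in ("scene","side"):
    im,W=world(c);print(c)
    blobs(im,W,(.024,.042),"red");blobs(im,W,(.012,.026),"pale")
    if c=="scene": cv2.imwrite("pics/crop.png",cv2.resize(im[130:325,190:420],None,fx=3,fy=3,interpolation=2))
E
```

```text
scene
red [262 136  14  11 133] [ 432.2 -249.2] [38. 49.] 47.5 mean [ 433.5 -244.8] z 0.03
red [295 176  16  13 173] [436.7 -43.4] [46.2 48.1] 160.9 mean [438.8 -40.4] z 0.0306
red [246 200  13  17 158] [619.8 -33. ] [28.6 60.7] 43.6 mean [620.5 -32.9] z 0.0307
pale [332 222  25  20 326] [438.7 173.4] [52.  79.2] 7.2 mean [437.2 168.9] z 0.0203
pale [377 262  25  21 404] [419.2 326.3] [59.9 65.9] 52.4 mean [418.5 325.2] z 0.0209
side
pale [197 140  34  24 363] [ 772.  -158.8] [ 36.5 117.6] 82.1 mean [ 769.9 -150. ] z 0.0182
pale [128 300  44  37 841] [585.6 326.8] [42.4 87.5] 178.4 mean [586.2 326.1] z 0.0203
```

View pics/crop.png

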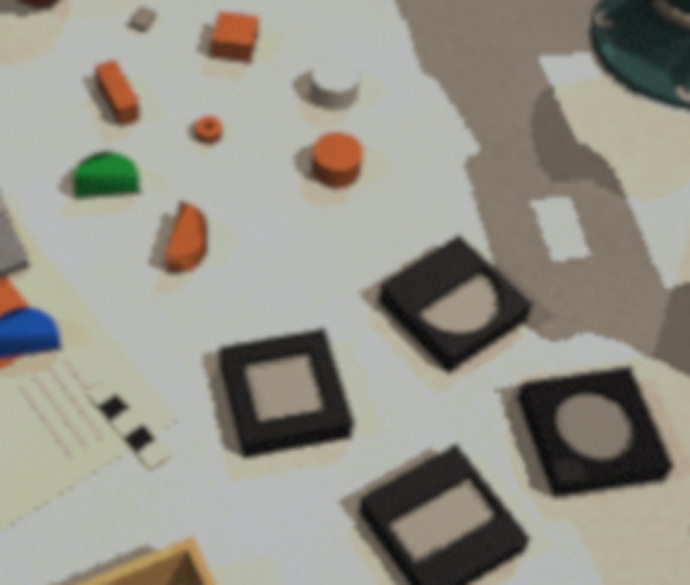

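All four pieces and four recesses are confirmed in the crop: only the red half (185,238) and the red disc (337,158) fit the description. I'll go above the cradles for a close look.

```bash
R='[-0.027,-0.012,-0.008,0,0,0]'; python3 -m inch '[[-0.027,-0.012,-0.01,0,0,0],[-0.027,-0.012,-0.01,0,0,0],[-0.027,-0.012,-0.01,0,0,0],[-0.027,-0.012,-0.01,0,0,0],[-0.027,-0.012,-0.01,0,0,0],[-0.027,-0.012,-0.01,0,0,0],[-0.027,-0.012,-0.01,0,0,0],[-0.027,-0.012,-0.01,0,0,0]]' 0
python3 -m inch '[[-0.027,-0.012,-0.01,0,0,0],[-0.027,-0.012,-0.01,0,0,0],[-0.027,-0.012,-0.01,0,0,0],[-0.027,-0.012,-0.01,0,0,0],[-0.027,-0.012,-0.01,0,0,0],[-0.027,-0.012,-0.01,0,0,0],[0,0,0,0,0,0],[0,0,0,0,0,0]]'
python3 - <<'E'
from h import *
print(np.round(camera_params("wrist")["T_tool_cam"],3))
im,W=world("wrist",save="pics/w1.png")
blobs(im,W,(.012,.026),"pale")
E
```

```text
t: 1.87
tool_pos: [0.3282, 0.3806, 0.2739]
orientation: [3.141, 0.0, 2.877]
contact_force: [0.6, 0.7, 0.4]
grip_width: 0.0941
t: 2.53
tool_pos: [0.4658, 0.269, 0.3333]
orientation: [3.141, 0.0, 2.874]
contact_force: [-0.4, 0.1, -0.7]
grip_width: 0.0939
[[-0.    -0.971 -0.241  0.07 ]
 [ 1.    -0.    -0.001 -0.001]
 [ 0.001 -0.241  0.971 -0.192]
 [ 0.     0.     0.     1.   ]]
pale [  0 160  15  24 144] [ 376.5 -117.9] [12.6 40.7] 179.2 mean [ 377.  -116.8] z 0.0169
```

View pics/w1.png

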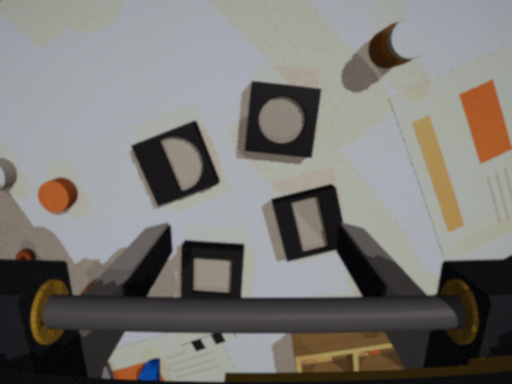

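All four recesses show: D (185,163), round (282,120), oblong (309,223), square (212,275, partly hidden). My blob filter missed them, so I'm checking why.

```bash
python3 - <<'E'
from h import *
im,W=world("wrist")
hsv=cv2.cvtColor(im,cv2.COLOR_BGR2HSV)
for u,v in [(190,163),(282,120),(309,223),(212,275),(148,160),(100,100),(57,195)]: print((u,v),np.round(W[v,u],4),hsv[v,u])
# dark-block-bounded pale components, no z filter
m=((hsv[...,2]>85)&(hsv[...,1]<110)).astype(np.uint8)
n,L,st,_=cv2.connectedComponentsWithStats(m)
for i in range(1,n):
    if 500<st[i,4]<4000:
        P=W[L==i];P=P[~np.isnan(P[:,0])];print(st[i],*rect(P[:,:2]),"mean",np.round(P.mean(0)*1000,1))
# block tops
m=((hsv[...,2]<70)).astype(np.uint8);n,L,st,_=cv2.connectedComponentsWithStats(m)
for i in range(1,n):
    if 1000<st[i,4]<8000:
        P=W[L==i];P=P[~np.isnan(P[:,0])];P=P[P[:,2]>np.median(P[:,2])-.005];print("blk",st[i],*rect(P[:,:2]))
E
```

```text
(190, 163) [0.4435 0.1739 0.0214] [ 17  34 148]
(282, 120) [0.4185 0.3234 0.0202] [ 18  34 137]
(309, 223) [0.5836 0.3257 0.0208] [ 19  37 132]
(212, 275) [0.6298 0.1515 0.0205] [ 18  35 147]
(148, 160) [0.4216 0.1165 0.03  ] [130  27  28]
(100, 100) [0.3148 0.0641 0.0006] [107  10 172]
(57, 195) [ 0.4338 -0.0408  0.0318] [ 11 191 168]
[ 259   99   44   45 1560] [419.7 320.7] [63.2 63.7] 164.9 mean [419.4 320.4  21.2]
[ 161  139   41   52 1366] [439.3 166.9] [47.1 82.1] 4.7 mean [439.3 164.   21.3]
[ 291  199   34   53 1208] [585.5 323.9] [39.2 86.6] 179.8 mean [585.8 323.6  21.5]
[ 193  259   37   34 1171] [628.6 150.2] [60.  64.2] 161.9 mean [630.1 149.6  21.6]
blk [ 245   83   75   75 3024] [419.6 321.4] [97.9 98.5] 158.5
blk [ 132  123   86   83 2987] [440.3 152.1] [ 98.1 100.5] 95.2
```

```bash
cat >> h.py <<'E'
def pieces(im,W):
    hsv=cv2.cvtColor(im,cv2.COLOR_BGR2HSV).astype(int)
    m=((hsv[...,0]<14)|(hsv[...,0]>172))&(hsv[...,1]>120)&(hsv[...,2]>50)
    n,L,st,_=cv2.connectedComponentsWithStats(m.astype(np.uint8))
    for i in range(1,n):
        if st[i,4]>300:
            P=W[L==i];P=P[~np.isnan(P[:,0])];z=np.percentile(P[:,2],80);P=P[P[:,2]>z-.006]
            if len(P)>100: print(st[i],*rect(P[:,:2]),"mean",np.round(P.mean(0)*1000,1))
E
python3 -m inch '[[-0.011,-0.033,-0.001,0,0,0],[-0.011,-0.033,-0.001,0,0,0],[-0.011,-0.033,-0.001,0,0,0],[-0.011,-0.033,-0.001,0,0,0],[-0.011,-0.033,-0.001,0,0,0],[-0.011,-0.033,-0.001,0,0,0],[-0.011,-0.033,-0.001,0,0,0],[-0.011,-0.033,-0.001,0,0,0]]'
python3 -m inch '[[-0.011,-0.033,-0.001,0,0,0],[-0.011,-0.033,-0.001,0,0,0],[-0.011,-0.033,-0.001,0,0,0],[-0.011,-0.033,-0.001,0,0,0],[0,0,0,0,0,0],[0,0,0,0,0,0],[0,0,0,0,0,0],[0,0,0,0,0,0]]'
python3 - <<'E'
from h import *
im,W=world("wrist",save="pics/w2.png")
pieces(im,W)
E
```

```text
t: 3.3
tool_pos: [0.4798, -0.008, 0.341]
orientation: [3.141, -0.0, 2.88]
contact_force: [0.5, -0.9, -0.2]
grip_width: 0.0937
t: 3.97
tool_pos: [0.4886, -0.1451, 0.3453]
orientation: [3.141, 0.0, 2.879]
contact_force: [-0.4, -0.0, -0.2]
grip_width: 0.0943
[290  91  36  35 957] [435.1 -50.8] [48.6 49. ] 30.9 mean [434.8 -50.9  32.6]
[156 122  40  39 958] [ 430.3 -254.2] [45.  45.7] 137.9 mean [ 430.4 -253.6   32.6]
[315 205  40  26 609] [568.4 -73.6] [ 39.7 156.3] 31.1 mean [607.5 -47.6  38.5]
[185 219  45  23 774] [ 581.6 -248.7] [24.8 70. ] 82.6 mean [ 580.7 -248.2   32.6]
[  47  233   68   62 2121] [ 501.6 -348.2] [ 84.1 342.6] 120.2 mean [ 550.  -434.4   84. ]
```

View pics/w2.png

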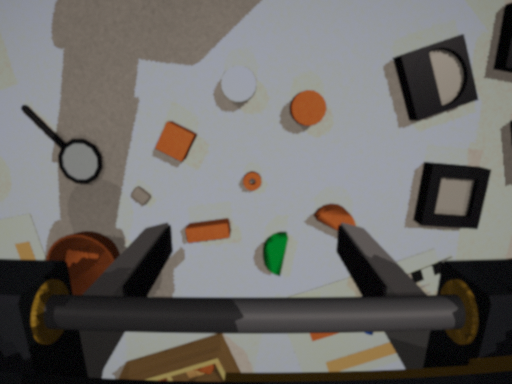

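Disc (308,108), tile (176,141), bar (208,231), half (333,216, partly hidden by a finger). I'll take the disc first.

```bash
cat >> h.py <<'E'
from scipy.spatial.transform import Rotation as Ro
def go(x,y,z,yawdeg=None):
    o=get_obs();R=Ro.from_euler("xyz",o["orientation"]).as_matrix()
    d=R.T@(np.array([x,y,z])-o["tool_pos"]);yw=np.degrees(o["orientation"][2])
    print("pos",np.round(o["tool_pos"],4),"yaw",round(yw,1),"tool delta",np.round(d,4),"norm",round(float(np.linalg.norm(d)),3),"turn rz", None if yawdeg is None else round((yw-yawdeg+90)%180-90,1))
E
python3 -m inch '[[0.019,0.0193,0,0,0,0],[0.019,0.0193,0,0,0,0],[0.019,0.0193,0,0,0,0],[0.019,0.0193,0,0,0,0],[0,0,0.0245,0,0,6.8],[0,0,0.0245,0,0,6.8],[0,0,0.0245,0,0,6.8],[0,0,0.0245,0,0,6.8]]'
python3 -m inch '[[0,0,0.0245,0,0,6.8],[0,0,0.0245,0,0,6.8],[0,0,0.0245,0,0,6.8],[0,0,0.0245,0,0,6.8],[0,0,0.0245,0,0,6.8],[0,0,0.0245,0,0,6.8],[0,0,0.0245,0,0,6.8],[0,0,0,0,0,0]]'
python3 - <<'E'
from h import *
go(.435,-.051,.039,90)
E
```

```text
t: 4.68
tool_pos: [0.4352, -0.0509, 0.2467]
orientation: [3.14, 0.002, 2.399]
contact_force: [-0.4, 0.2, -0.1]
grip_width: 0.0937
t: 5.35
tool_pos: [0.4314, -0.0503, 0.0708]
orientation: [-3.132, -0.003, 1.572]
contact_force: [-0.1, 0.2, -0.5]
grip_width: 0.0941
pos [ 0.4314 -0.0503  0.0708] yaw 90.1 tool delta [-0.0008  0.0039  0.0317] norm 0.032 turn rz 0.1
```

```bash
python3 -m inch '[[0,0,0.012,0,0,0],[0,0,0.012,0,0,0],[0,0,0.012,0,0,0],[0,0,0,0,0,0],[0,0,0,0,0,0],[0,0,0,0,0,0],[0,0,0,0,0,0],[0,0,0,0,0,0]]'
python3 -m inch '[[0,0,0,0,0,0],[0,0,0,0,0,0],[0,0,0,0,0,0],[0,0,0,0,0,0],[0,0,0,0,0,0],[0,0,0,0,0,0],[0,0,0,0,0,0],[0,0,0,0,0,0]]' 1 20
```

```text
t: 6.02
tool_pos: [0.4363, -0.0526, 0.0409]
orientation: [3.139, 0.0, 1.572]
contact_force: [-0.1, -0.4, 0.4]
grip_width: 0.0941
t: 6.68
tool_pos: [0.4354, -0.0526, 0.0396]
orientation: [-3.142, -0.0, 1.571]
contact_force: [0.5, 0.0, -0.4]
grip_width: 0.0439
```

```bash
python3 -m inch '[[0,0,0,0,0,0],[0,0,0,0,0,0],[0,0,0,0,0,0],[0,0,0,0,0,0],[0,0,0,0,0,0],[0,0,0,0,0,0],[0,0,0,0,0,0],[0,0,0,0,0,0]]'
python3 - <<'E'
from h import *
im,W=world("wrist",save="pics/w3.png")
E
```

```text
t: 7.35
tool_pos: [0.4354, -0.0526, 0.0397]
orientation: [3.142, -0.0, 1.571]
contact_force: [0.0, -0.3, 0.1]
grip_width: 0.0001
```

View pics/w3.png

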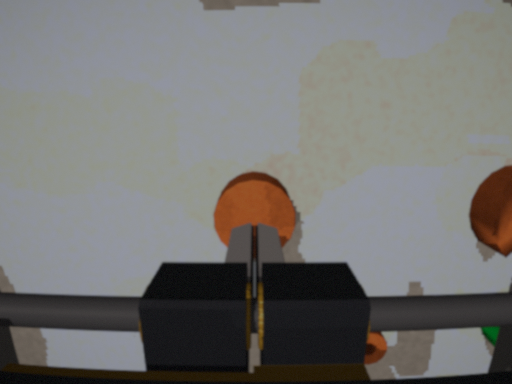

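```bash
python3 - <<'E'
from h import *
im,W=world("wrist")
pieces(im,W)
for u,v in [(255,180),(255,215),(235,240),(245,245),(400,150),(100,150)]: print((u,v),np.round(W[v,u],4))
im,W=world("side");cv2.imwrite("pics/s3.png",cv2.resize(im[170:290,230:390],None,fx=4,fy=4,interpolation=2));
E
```

```text
[ 470  166   42   89 2759] [599.5 -51.2] [13.5 47.2] 95.3 mean [598.8 -52.3  31.5]
[ 214  172   81   75 3902] [434.9 -44.6] [42.5 49.9] 179.1 mean [435.  -41.7  33. ]
[364 331  23  33 476] [498.3 -97.5] [ 21.1 159.6] 114.4 mean [ 525.6 -153.4   21.9]
(255, 180) [ 0.4353 -0.024   0.0321]
(255, 215) [ 0.4353 -0.0461  0.0321]
(235, 240) [ 0.4256 -0.0436  0.0804]
(245, 245) [ 0.4305 -0.0443  0.0848]
(400, 150) [ 5.365e-01 -8.900e-03  1.000e-04]
(100, 150) [ 0.3277 -0.0087  0.0014]
```

View pics/s3.png

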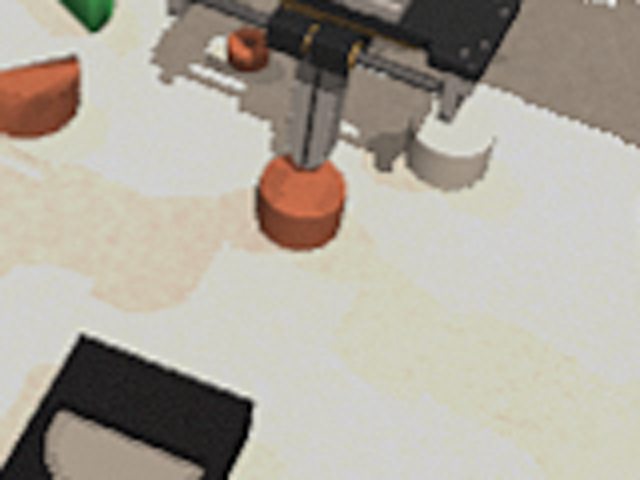

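The fingers have shut above the disc, and the disc has not moved. I'll measure where the fingertips really are from the depth image.

```bash
python3 - <<'E'
from h import *
o=get_obs();print(o["tool_pos"],o["orientation"],o["q"])
im,W=world("wrist")
for v in range(216,262,3): print(v,np.round(W[v,244],4),np.round(W[v,266],4),im[v,244])
p=camera_params("wrist");print(p["intrinsics"],p["dist_coeffs"])
im,W=world("side")
hsv=cv2.cvtColor(im,cv2.COLOR_BGR2HSV)
for v in range(196,222,2): print(v,np.round(W[v,308],4),hsv[v,308])
E
```

```text
[ 0.43542414 -0.05255489  0.03965369] [ 3.14157928e+00 -9.44247877e-05  1.57130343e+00] [-2.49608714e-01 -7.81672759e-02  1.84822441e+00  9.67091603e-05
  1.37154594e+00 -2.50134957e-01]
216 [ 0.4286 -0.0465  0.0327] [ 0.4421 -0.0465  0.0329] [ 37  79 152]
219 [ 0.4286 -0.0484  0.0331] [ 0.4422 -0.0486  0.0324] [ 36  78 151]
222 [ 0.4285 -0.0503  0.033 ] [ 0.4421 -0.05    0.0339] [ 36  75 148]
225 [ 0.4293 -0.0439  0.0573] [ 0.4413 -0.044   0.057 ] [72 79 98]
228 [ 0.4294 -0.0439  0.0624] [ 0.4411 -0.044   0.0621] [76 78 83]
231 [ 0.4295 -0.0444  0.0656] [ 0.4409 -0.0437  0.0674] [76 77 83]
234 [ 0.4297 -0.0438  0.0718] [ 0.4408 -0.044   0.071 ] [75 76 82]
237 [ 0.4298 -0.0441  0.075 ] [ 0.4407 -0.0442  0.0749] [77 78 84]
240 [ 0.43   -0.0436  0.0804] [ 0.4406 -0.0443  0.0787] [77 79 84]
243 [ 0.43   -0.0439  0.0835] [ 0.4404 -0.0441  0.0829] [77 78 83]
246 [ 0.4301 -0.0443  0.0862] [ 0.4403 -0.0441  0.0866] [75 78 83]
249 [ 0.4302 -0.0438  0.0909] [ 0.4402 -0.0442  0.0898] [74 77 81]
252 [ 0.4304 -0.0435  0.0949] [ 0.44   -0.0439  0.0941] [76 78 84]
255 [ 0.4304 -0.0441  0.0967] [ 0
[... 222 characters left out ...]
   337.39766179 195.38935364]
 [  0.           0.           1.        ]] [-0.08448071  0.          0.          0.          0.        ]
196 [ 0.4362 -0.0431  0.1022] [ 4 27 67]
198 [ 0.4351 -0.0418  0.0977] [12 37 90]
200 [ 0.4343 -0.0415  0.092 ] [ 12  25 103]
202 [ 0.4341 -0.043   0.0844] [ 13  28 110]
204 [ 0.4332 -0.0423  0.079 ] [ 11  29 124]
206 [ 0.4328 -0.0435  0.0715] [ 15  31 132]
208 [ 0.4319 -0.0429  0.0659] [ 10  29 132]
210 [ 0.4311 -0.0427  0.0599] [ 18  20 129]
212 [ 0.4369 -0.0631  0.0302] [  9 131  99]
214 [ 0.4339 -0.0559  0.0318] [  8 159 201]
216 [ 0.4308 -0.0487  0.0337] [  8 159 189]
218 [ 0.4289 -0.0454  0.0309] [  8 158 195]
220 [ 0.4262 -0.0393  0.0314] [  8 157 195]
```

Both cameras agree: the fingertips end at z≈0.056 when the tool reads 0.0397. So the tips sit about 16 mm behind the TCP, not 25 mm ahead as the text says. I'll use tip z = tool z + 0.0165, which means descending 42 mm more with a force check. The y/x centring is right.

```bash
python3 -m inch '[[0,0,0,0,0,0],[0,0,0,0,0,0],[0,0,0,0,0,0],[0,0,0,0,0,0],[0,0,0,0,0,0],[0,0,0,0,0,0],[0,0,0,0,0,0],[0,0,0,0,0,0]]' 0
python3 -m inch '[[0,0,0,0,0,0],[0,0,0,0,0,0],[0,0,0,0,0,0],[0,0,0,0,0,0],[0,0,0.005,0,0,0],[0,0,0.005,0,0,0],[0,0,0.005,0,0,0],[0,0,0,0,0,0]]'
python3 - <<'E'
from h import *
im,W=world("wrist",save="pics/w4.png")
# lowest finger z on each side: grey pixels near jaw line
o=get_obs();print(o["tool_pos"],o["grip_width"])
m=(np.abs(W[...,1]-o["tool_pos"][1]-.0085)<.003)&(np.abs(W[...,0]-o["tool_pos"][0])<.065)&(W[...,2]>.02)&(W[...,2]<.12)
for s in (-1,1):
    k=m&((W[...,0]-o["tool_pos"][0])*s>.03);P=W[k];print(s,len(P),np.round(np.percentile(P[:,2],[0,2,10]),4) if len(P) else "",np.round(P[:,0].min(),4),np.round(P[:,0].max(),4))
E
```

```text
t: 8.27
tool_pos: [0.4354, -0.0526, 0.0397]
orientation: [3.142, -0.0, 1.571]
contact_force: [-0.1, 0.1, 0.6]
grip_width: 0.0503
t: 8.93
tool_pos: [0.4342, -0.0523, 0.023]
orientation: [-3.139, -0.001, 1.571]
contact_force: [-0.6, -0.6, 0.3]
grip_width: 0.0938
[ 0.43455126 -0.05233021  0.02356411] 0.09431078959724375
-1 2321 [0.0355 0.0417 0.0533] 0.3741 0.3873
1 2323 [0.0355 0.0415 0.053 ] 0.4801 0.4933
```

```bash
python3 -m inch '[[0,0,0.006,0,0,0],[0,0,0.006,0,0,0],[0,0,0.006,0,0,0],[0,0,0.006,0,0,0],[0,0,0.002,0,0,0],[0,0,0,0,0,0],[0,0,0,0,0,0],[0,0,0,0,0,0]]'
python3 -m inch '[[0,0,0,0,0,0],[0,0,0,0,0,0],[0,0,0,0,0,0],[0,0,0,0,0,0],[0,0,0,0,0,0],[0,0,0,0,0,0],[0,0,0,0,0,0],[0,0,0,0,0,0]]' 1 20
python3 -m inch '[[0,0,0,0,0,0],[0,0,0,0,0,0],[0,0,0,0,0,0],[0,0,0,0,0,0],[0,0,0,0,0,0],[0,0,0,0,0,0],[0,0,0,0,0,0],[0,0,0,0,0,0]]'
python3 - <<'E'
from h import *
im,W=world("wrist");o=get_obs()
m=(np.abs(W[...,1]-o["tool_pos"][1]-.0085)<.003)&(np.abs(W[...,0]-o["tool_pos"][0])<.065)&(W[...,2]>.00)&(W[...,2]<.12)&(im.max(2)<110)
print(o["tool_pos"],np.percentile(W[m][:,2],[0,1,5]))
E
```

```text
t: 9.65
tool_pos: [0.4357, -0.0526, -0.0011]
orientation: [3.141, 0.0, 1.571]
contact_force: [0.3, -0.1, 0.2]
grip_width: 0.0939
t: 10.32
tool_pos: [0.4355, -0.0526, -0.0013]
orientation: [3.142, -0.0, 1.571]
contact_force: [-0.6, 0.1, -0.2]
grip_width: 0.0513
t: 10.98
tool_pos: [0.4355, -0.0526, -0.0013]
orientation: [3.141, -0.0, 1.571]
contact_force: [0.9, -1.2, -0.1]
grip_width: 0.0517
[ 0.43547053 -0.0525607  -0.0012949 ] [0.00089037 0.01708136 0.0245204 ]
```

```bash
python3 -m inch '[[0,0,-0.02,0,0,0],[0,0,-0.03,0,0,0],[0.01,0,-0.03,0,0,0],[0.03,-0.0014,-0.01,0,0,0],[0.03,-0.0014,0,0,0,0],[0.03,-0.0014,0,0,0,0],[0.03,-0.0014,0,0,0,0],[0.03,-0.0014,0,0,0,0]]'
python3 -m inch '[[0.03,-0.0014,0,0,0,0],[0.03,-0.0014,0,0,0,0],[0.03,-0.0014,0,0,0,0],[0.03,-0.0014,0,0,0,0],[0.03,-0.0014,0,0,0,0],[0.03,-0.0014,0,0,0,0],[0.03,0,0,0,0,0],[0.0016,0,0,0,0,0]]'
python3 -m inch '[[0,0,0.015,0,0,0],[0,0,0.01,0,0,0],[0,0,0,0,0,0],[0,0,0,0,0,0],[0,0,0,0,0,0],[0,0,0,0,0,0],[0,0,0,0,0,0],[0,0,0,0,0,0]]'
python3 - <<'E'
from h import *
go(.4195,.319,.0197,90)
im,W=world("wrist",save="pics/w5.png")
pieces(im,W)
E
```

```text
t: 11.7
tool_pos: [0.4278, 0.1087, 0.0885]
orientation: [-3.141, -0.0, 1.571]
contact_force: [0.5, 0.1, -1.2]
grip_width: 0.0515
t: 12.37
tool_pos: [0.419, 0.3233, 0.0881]
orientation: [-3.141, -0.002, 1.576]
contact_force: [-0.7, 0.2, -1.5]
grip_width: 0.0512
t: 13.03
tool_pos: [0.4203, 0.319, 0.0644]
orientation: [3.14, -0.001, 1.571]
contact_force: [-0.2, 0.4, -0.6]
grip_width: 0.0517
pos [0.4203 0.319  0.0644] yaw 90.0 tool delta [-0.     -0.0009  0.0447] norm 0.045 turn rz -0.0
[ 203  184  103  106 8328] [420.1 322.9] [50.4 51. ] 141.5 mean [419.9 324.3  98.3]
```

View pics/w5.png

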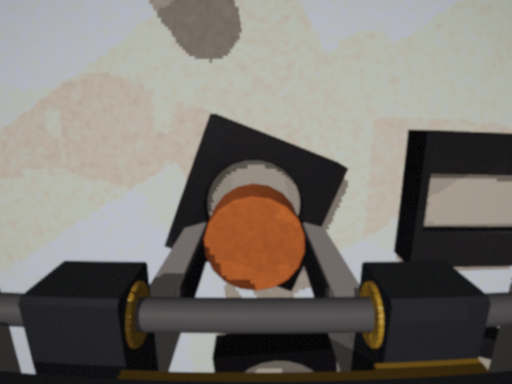

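The disc is held level over the round recess (pale rim at 255,185). Lowering.

```bash
python3 -m inch '[[0,0,0.012,0,0,0],[0,0,0.012,0,0,0],[0,0,0.01,0,0,0],[0,0,0.005,0,0,0],[0,0,0.003,0,0,0],[0,0,0.002,0,0,0],[0,0,0,0,0,0],[0,0,0,0,0,0]]'
python3 -m inch '[[0,0,0,0,0,0],[0,0,0,0,0,0],[0,0,0,0,0,0],[0,0,0,0,0,0],[0,0,0,0,0,0],[0,0,0,0,0,0],[0,0,0,0,0,0],[0,0,0,0,0,0]]' 0
python3 -m inch '[[0,0,-0.02,0,0,0],[0,0,-0.03,0,0,0],[0,0,-0.03,0,0,0],[0,0,-0.03,0,0,0],[0,0,-0.03,0,0,0],[-0.03,0,-0.03,0,0,0],[-0.03,0,0,0,0,0],[-0.03,0,0,0,0,0]]'
python3 - <<'E'
from h import *
im,W=world("wrist",save="pics/w6.png");pieces(im,W)
go(.581,-.25,.04,172.6)
E
```

```text
t: 13.75
tool_pos: [0.4203, 0.3193, 0.02]
orientation: [3.141, -0.001, 1.571]
contact_force: [-0.3, 0.6, -1.2]
grip_width: 0.0516
t: 14.42
tool_pos: [0.4198, 0.319, 0.0197]
orientation: [3.142, -0.0, 1.571]
contact_force: [-0.3, 0.2, -0.1]
grip_width: 0.0935
t: 15.08
tool_pos: [0.4211, 0.2295, 0.1921]
orientation: [3.136, -0.002, 1.573]
contact_force: [-0.2, -0.8, -0.1]
grip_width: 0.094
[ 227   58   53   56 2368] [419.7 322.1] [49.7 50.4] 136.0 mean [419.9 322.6  52.6]
pos [0.4206 0.2243 0.191 ] yaw 89.9 tool delta [-0.4733  0.1611  0.1532] norm 0.523 turn rz -82.7
```

The disc is in its recess: centre (0.4197, 0.322), top at 52.6 mm. Next the bar, gripped across its width at yaw 82.6°.

```bash
python3 -m inch '[[-0.034,0.0115,0,0,0,0],[-0.034,0.0115,0,0,0,0],[-0.034,0.0115,0,0,0,0],[-0.034,0.0115,0,0,0,0],[-0.034,0.0115,0,0,0,0],[-0.034,0.0115,0,0,0,0],[-0.034,0.0115,0,0,0,0],[-0.034,0.0115,0,0,0,0]]'
python3 -m inch '[[-0.034,0.0115,0,0,0,0],[-0.034,0.0115,0,0,0,0],[-0.034,0.0115,0,0,0,0],[-0.034,0.0115,0,0,0,0],[-0.034,0.0115,0,0,0,0],[-0.034,0.0115,0,0,0,0],[0,0,0,0,0,7],[0,0,0,0,0,0]]'
python3 -m inch '[[0,0,0.03,0,0,0],[0,0,0.03,0,0,0],[0,0,0.03,0,0,0],[0,0,0.02,0,0,0],[0,0,0,0,0,0],[0,0,0,0,0,0],[0,0,0,0,0,0],[0,0,0,0,0,0]]'
python3 - <<'E'
from h import *
im,W=world("wrist",save="pics/w6.png");pieces(im,W)
go(.5815,-.2485,-.0013,82.6)
E
```

```text
t: 15.8
tool_pos: [0.5123, -0.044, 0.1891]
orientation: [3.141, -0.0, 1.571]
contact_force: [0.4, 0.7, 0.6]
grip_width: 0.094
t: 16.47
tool_pos: [0.581, -0.2482, 0.1874]
orientation: [-3.139, -0.001, 1.444]
contact_force: [0.4, 0.0, 0.1]
grip_width: 0.0939
t: 17.13
tool_pos: [0.5826, -0.2467, 0.0821]
orientation: [3.137, 0.002, 1.45]
contact_force: [-0.8, 0.1, -0.1]
grip_width: 0.0941
[ 143   78   40   39 1125] [ 523.6 -159.2] [27.8 28. ] 78.8 mean [ 523.9 -159.2   16.4]
[ 238  159   35   93 3031] [ 582.6 -248.5] [25.2 69.1] 82.4 mean [ 582.9 -246.9   32.6]
[  30  193   84   81 3661] [ 467.4 -228.8] [ 52.  140.2] 35.2 mean [ 433.7 -252.8   33.4]
pos [ 0.5826 -0.2468  0.082 ] yaw 83.1 tool delta [-0.0017 -0.0013  0.0833] norm 0.083 turn rz 0.5
```

View pics/w6.png

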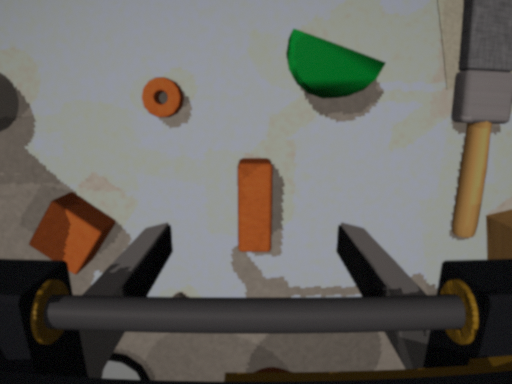

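The bar (255,205) lies centred and square between the jaws, with the ring (162,97) and green half clear. Descend and grip.

```bash
python3 -m inch '[[-0.0015,0,0.02,0,0,0],[0,0,0.02,0,0,0],[0,0,0.02,0,0,0],[0,0,0.015,0,0,0],[0,0,0.008,0,0,0],[0,0,0,0,0,0],[0,0,0,0,0,0],[0,0,0,0,0,0]]'
python3 -m inch '[[0,0,0,0,0,0],[0,0,0,0,0,0],[0,0,0,0,0,0],[0,0,0,0,0,0],[0,0,0,0,0,0],[0,0,0,0,0,0],[0,0,0,0,0,0],[0,0,0,0,0,0]]' 1 20
python3 -m inch '[[0,0,0,0,0,0],[0,0,0,0,0,0],[0,0,0,0,0,0],[0,0,0,0,0,0],[0,0,0,0,0,0],[0,0,0,0,0,0],[0,0,0,0,0,0],[0,0,0,0,0,0]]'
```

```text
t: 17.85
tool_pos: [0.5822, -0.2485, -0.0018]
orientation: [3.138, 0.001, 1.449]
contact_force: [0.4, -0.1, 0.9]
grip_width: 0.094
t: 18.52
tool_pos: [0.5809, -0.2478, -0.004]
orientation: [-3.141, -0.0, 1.449]
contact_force: [0.1, 0.2, 0.2]
grip_width: 0.0441
t: 19.18
tool_pos: [0.5809, -0.2479, -0.0039]
orientation: [3.142, -0.0, 1.449]
contact_force: [0.7, 0.7, -0.9]
grip_width: 0.0259
```

```bash
python3 -m inch '[[0,0,-0.03,0,0,0],[0,0,-0.03,0,0,0],[0,0,-0.02,0,0,6.9],[0,0,-0.02,0,0,6.9],[0,0,0,0,0,6.9],[0,0,0,0,0,6.9],[0,0,0,0,0,6.9],[0,0,0,0,0,6.9]]'
python3 -m inch '[[0,0,0,0,0,6.9],[0,0,0,0,0,6.9],[0,0,0,0,0,6.9],[0,0,0,0,0,6.9],[0,0,0,0,0,6.9],[0,0,0,0,0,6.9],[0,0,0,0,0,0],[0,0,0,0,0,0]]'
python3 - <<'E'
from h import *
go(.585,.325,.0,0)
E
```

```text
t: 19.85
tool_pos: [0.5806, -0.2477, 0.096]
orientation: [-3.141, 0.0, 0.721]
contact_force: [-0.9, -0.9, -2.5]
grip_width: 0.0264
t: 20.52
tool_pos: [0.5806, -0.2477, 0.0958]
orientation: [-3.141, 0.001, 0.007]
contact_force: [-0.9, -0.4, 0.2]
grip_width: 0.0258
pos [ 0.5806 -0.2477  0.0958] yaw 0.4 tool delta [ 0.0084 -0.5726  0.096 ] norm 0.581 turn rz 0.4
```

```bash
python3 -m inch '[[0.0005,-0.036,0,0,0,0],[0.0005,-0.036,0,0,0,0],[0.0005,-0.036,0,0,0,0],[0.0005,-0.036,0,0,0,0],[0.0005,-0.036,0,0,0,0],[0.0005,-0.036,0,0,0,0],[0.0005,-0.036,0,0,0,0],[0.0005,-0.036,0,0,0,0]]'
python3 -m inch '[[0.0005,-0.036,0,0,0,0],[0.0005,-0.036,0,0,0,0],[0.0005,-0.036,0,0,0,0],[0.0005,-0.036,0,0,0,0],[0.0005,-0.036,0,0,0,0],[0.0005,-0.036,0,0,0,0],[0.0005,-0.036,0,0,0,0],[0.0005,-0.033,0,0,0,0]]'
python3 -m inch '[[0,0,0.02,0,0,0],[0,0,0.01,0,0,0],[0,0,0,0,0,0],[0,0,0,0,0,0],[0,0,0,0,0,0],[0,0,0,0,0,0],[0,0,0,0,0,0],[0,0,0,0,0,0]]'
python3 - <<'E'
from h import *
im,W=world("wrist",save="pics/w7.png");pieces(im,W)
go(.585,.325,.0175,0)
E
```

```text
t: 21.18
tool_pos: [0.5834, 0.0419, 0.0962]
orientation: [-3.142, -0.0, 0.007]
contact_force: [0.3, 0.2, -0.3]
grip_width: 0.0259
t: 21.85
tool_pos: [0.5861, 0.3274, 0.096]
orientation: [-3.141, 0.0, 0.008]
contact_force: [0.5, -0.4, -1.1]
grip_width: 0.0256
t: 22.52
tool_pos: [0.5873, 0.3248, 0.0672]
orientation: [-3.141, -0.002, 0.003]
contact_force: [0.6, -0.4, -0.7]
grip_width: 0.0256
[ 228  178   54  121 6131] [592.4 324. ] [26.3 58.9] 179.9 mean [594.8 323.8 105. ]
pos [0.5872 0.3249 0.0671] yaw 0.2 tool delta [-0.0022 -0.0001  0.0496] norm 0.05 turn rz 0.2
```

View pics/w7.png

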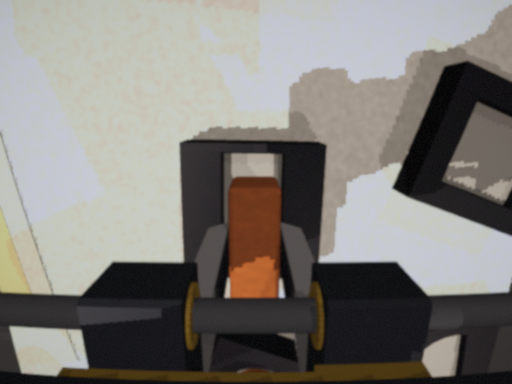

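The bar is aligned with the oblong recess (pale end at 255,165). Lower, release, retreat.

```bash
python3 -m inch '[[-0.002,0,0.012,0,0,0],[0,0,0.012,0,0,0],[0,0,0.012,0,0,0],[0,0,0.008,0,0,0],[0,0,0.004,0,0,0],[0,0,0.0015,0,0,0],[0,0,0,0,0,0],[0,0,0,0,0,0]]'
python3 -m inch '[[0,0,0,0,0,0],[0,0,0,0,0,0],[0,0,0,0,0,0],[0,0,0,0,0,0],[0,0,0,0,0,0],[0,0,0,0,0,0],[0,0,0,0,0,0],[0,0,0,0,0,0]]' 0
python3 -m inch '[[0,0,-0.02,0,0,0],[0,0,-0.03,0,0,0],[0,0,-0.03,0,0,0],[0,0,-0.03,0,0,0],[0,0,-0.03,0,0,-6.9],[-0.025,0,-0.03,0,0,0],[-0.025,0,0,0,0,0],[0,0,0,0,0,0]]'
python3 - <<'E'
from h import *
im,W=world("wrist");pieces(im,W)
go(.435,-.25,.08,48)
E
```

```text
t: 23.23
tool_pos: [0.5844, 0.3252, 0.0161]
orientation: [3.141, 0.001, 0.004]
contact_force: [-0.3, 0.5, 0.1]
grip_width: 0.0259
t: 23.9
tool_pos: [0.5855, 0.3264, 0.0181]
orientation: [-3.139, -0.003, 0.004]
contact_force: [-0.5, 4.7, 4.9]
grip_width: 0.0757
t: 24.57
tool_pos: [0.5325, 0.3181, 0.1889]
orientation: [3.141, -0.001, 0.125]
contact_force: [0.6, -0.0, -0.3]
grip_width: 0.094
[ 237   93   34   75 1909] [583.6 324. ] [25.3 69.9] 0.3 mean [584.5 324.1  52.6]
[  0 131  16  81 670] [497.7 611.1] [21.  99.3] 177.1 mean [484.3 614.4   2. ]
[ 211  252   50   47 1887] [481.6 330.7] [ 49.8 154.6] 7.4 mean [431.4 322.9  65.5]
pos [0.5338 0.318  0.1871] yaw 7.1 tool delta [-0.1686  0.5511  0.108 ] norm 0.586 turn rz -40.9
```

The bar is in (centre ~584, 324, top 52.6 mm). Next the tile.

```bash
python3 -m inch '[[-0.0112,0.0367,0,0,0,0],[-0.0112,0.0367,0,0,0,0],[-0.0112,0.0367,0,0,0,0],[-0.0112,0.0367,0,0,0,0],[-0.0112,0.0367,0,0,0,0],[-0.0112,0.0367,0,0,0,0],[-0.0112,0.0367,0,0,0,0],[-0.0112,0.0367,0,0,0,0]]'
python3 -m inch '[[-0.0112,0.0367,0,0,0,0],[-0.0112,0.0367,0,0,0,0],[-0.0112,0.0367,0,0,0,0],[-0.0112,0.0367,0,0,0,0],[-0.0112,0.0367,0,0,0,0],[-0.0112,0.0367,0,0,0,0],[-0.0112,0.0367,0,0,0,0],[0,0,0,0,0,0]]'
python3 -m inch '[[0,0,0.018,0,0,-6.8],[0,0,0.018,0,0,-6.8],[0,0,0.018,0,0,-6.8],[0,0,0.018,0,0,-6.8],[0,0,0.018,0,0,-6.8],[0,0,0.018,0,0,-6.8],[0,0,0,0,0,0],[0,0,0,0,0,0]]'
python3 - <<'E'
from h import *
im,W=world("wrist",save="pics/w8.png");pieces(im,W)
go(.4305,-.254,-.002,48)
E
```

```text
t: 25.28
tool_pos: [0.4815, 0.0139, 0.1846]
orientation: [3.141, 0.004, 0.124]
contact_force: [-0.2, -0.4, 0.1]
grip_width: 0.0937
t: 25.95
tool_pos: [0.434, -0.2548, 0.184]
orientation: [3.141, 0.006, 0.116]
contact_force: [0.1, 0.3, -0.1]
grip_width: 0.0938
t: 26.62
tool_pos: [0.4353, -0.2473, 0.0764]
orientation: [-3.136, 0.001, 0.833]
contact_force: [0.1, -0.5, 0.9]
grip_width: 0.0941
[ 242   11   41   45 1287] [ 522.5 -159.5] [28.2 28.5] 47.6 mean [ 522.3 -159.5   16.4]
[ 226  183   62   65 3873] [ 431.  -254.4] [44.9 44.9] 47.5 mean [ 431.9 -253.4   32.6]
pos [ 0.4364 -0.248   0.078 ] yaw 47.8 tool delta [-0.0083 -0.0001  0.08  ] norm 0.08 turn rz -0.2
```

View pics/w8.png

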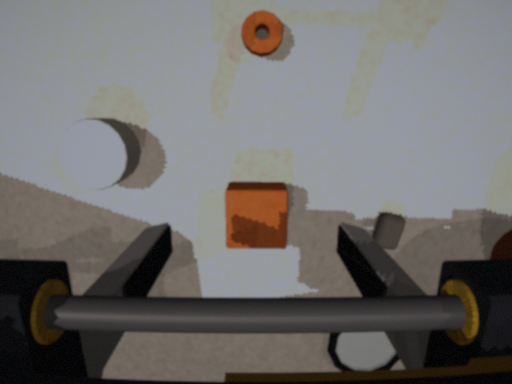

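The tile (257,215) is square to the jaws and the stone (389,230) is clear. Shift −8 mm along tool x, descend, grip.

```bash
python3 -m inch '[[-0.008,0,0.01,0,0,0],[0,0,0.02,0,0,0],[0,0,0.02,0,0,0],[0,0,0.015,0,0,0],[0,0,0.009,0,0,0],[0,0,0.004,0,0,0],[0,0,0,0,0,0],[0,0,0,0,0,0]]'
python3 -m inch '[[0,0,0,0,0,0],[0,0,0,0,0,0],[0,0,0,0,0,0],[0,0,0,0,0,0],[0,0,0,0,0,0],[0,0,0,0,0,0],[0,0,0,0,0,0],[0,0,0,0,0,0]]' 1 20
python3 -m inch '[[0,0,0,0,0,0],[0,0,0,0,0,0],[0,0,0,0,0,0],[0,0,-0.02,0,0,-6],[0,0,-0.02,0,0,-6],[0,0,-0.03,0,0,-6],[0,0,-0.03,0,0,-6],[0,0,0,0,0,0]]'
python3 - <<'E'
from h import *
go(.629,.15,.1,72)
E
```

```text
t: 27.33
tool_pos: [0.4319, -0.2546, 0.0015]
orientation: [3.14, -0.0, 0.836]
contact_force: [-0.1, 0.2, 0.6]
grip_width: 0.0943
t: 28.0
tool_pos: [0.4313, -0.254, 0.0006]
orientation: [-3.141, -0.0, 0.836]
contact_force: [0.3, 1.1, 0.1]
grip_width: 0.0458
t: 28.67
tool_pos: [0.4346, -0.2565, 0.1072]
orientation: [3.13, 0.004, 1.258]
contact_force: [0.6, -0.5, -0.4]
grip_width: 0.046
pos [ 0.4346 -0.2565  0.1072] yaw 72.1 tool delta [0.4466 0.0598 0.0062] norm 0.451 turn rz 0.1
```

```bash
python3 -m inch '[[0.037,0.0052,0,0,0,0],[0.037,0.0052,0,0,0,0],[0.037,0.0052,0,0,0,0],[0.037,0.0052,0,0,0,0],[0.037,0.0052,0,0,0,0],[0.037,0.0052,0,0,0,0],[0.037,0.0052,0,0,0,0],[0.037,0.0052,0,0,0,0]]'
python3 -m inch '[[0.037,0.0052,0,0,0,0],[0.037,0.0052,0,0,0,0],[0.037,0.0052,0,0,0,0],[0.037,0.0052,0,0,0,0],[0,0,0.02,0,0,0],[0,0,0.01,0,0,0],[0,0,0,0,0,0],[0,0,0,0,0,0]]'
python3 -m inch '[[0,0,0,0,0,0],[0,0,0,0,0,0],[0,0,0,0,0,0],[0,0,0,0,0,0],[0,0,0,0,0,0],[0,0,0,0,0,0],[0,0,0,0,0,0],[0,0,0,0,0,0]]'
python3 - <<'E'
from h import *
im,W=world("wrist",save="pics/w9.png");pieces(im,W)
go(.629,.15,.0216,72)
E
```

```text
t: 29.33
tool_pos: [0.5625, 0.0163, 0.0991]
orientation: [-3.14, 0.0, 1.254]
contact_force: [1.1, -1.4, -0.7]
grip_width: 0.0456
t: 30.0
tool_pos: [0.6266, 0.1476, 0.0682]
orientation: [-3.137, 0.002, 1.254]
contact_force: [-0.7, 0.1, -1.1]
grip_width: 0.0459
t: 30.67
tool_pos: [0.6284, 0.1487, 0.0707]
orientation: [3.141, -0.0, 1.255]
contact_force: [-0.7, 0.6, -1.8]
grip_width: 0.0457
[ 208  195   94   95 8275] [627.6 148.6] [45.3 47.5] 161.7 mean [628.6 150.  102.7]
[470 333  24  41 510] [741.2  36.5] [ 23.5 276.4] 114.0 mean [786.5 -60.7   9. ]
pos [0.6283 0.1487 0.0707] yaw 71.9 tool delta [0.0014 0.0002 0.0491] norm 0.049 turn rz -0.1
```

View pics/w9.png

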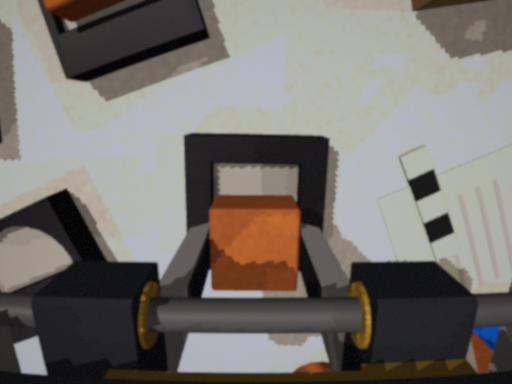

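Tile aligned with the square recess (pale strip at 257,180). Lower, release, retreat towards the half disc.

```bash
python3 -m inch '[[0.0015,0,0.012,0,0,0],[0,0,0.012,0,0,0],[0,0,0.012,0,0,0],[0,0,0.008,0,0,0],[0,0,0.003,0,0,0],[0,0,0.002,0,0,0],[0,0,0,0,0,0],[0,0,0,0,0,0]]'
python3 -m inch '[[0,0,0,0,0,0],[0,0,0,0,0,0],[0,0,0,0,0,0],[0,0,0,0,0,0],[0,0,0,0,0,0],[0,0,0,0,0,0],[0,0,0,0,0,0],[0,0,0,0,0,0]]' 0
python3 -m inch '[[0,0,-0.02,0,0,0],[0,0,-0.03,0,0,0],[0,0,-0.03,0,0,0],[0,0,-0.03,0,0,0],[-0.03,0.008,-0.02,0,0,0],[-0.03,0.008,0,0,0,0],[-0.03,0.008,0,0,0,0],[-0.03,0.008,0,0,0,0]]'
python3 -m inch '[[-0.03,0.008,0,0,0,0],[-0.03,0.008,0,0,0,0],[-0.03,0.008,0,0,0,0],[0,0,0,0,0,0],[0,0,0,0,0,0],[0,0,0,0,0,0],[0,0,0,0,0,0],[0,0,0,0,0,0]]'
python3 - <<'E'
from h import *
im,W=world("wrist",save="pics/w10.png");pieces(im,W)
go(.629,.15,.0216,72)
E
```

```text
t: 31.38
tool_pos: [0.6293, 0.1502, 0.0219]
orientation: [3.141, -0.001, 1.255]
contact_force: [-0.2, 0.4, -1.6]
grip_width: 0.0457
t: 32.05
tool_pos: [0.6288, 0.1501, 0.0217]
orientation: [3.142, -0.0, 1.255]
contact_force: [0.0, 0.4, -0.2]
grip_width: 0.0928
t: 32.72
tool_pos: [0.6222, 0.0251, 0.1527]
orientation: [3.14, -0.0, 1.256]
contact_force: [-0.3, -0.2, 0.2]
grip_width: 0.0941
t: 33.38
tool_pos: [0.617, -0.0655, 0.1517]
orientation: [-3.142, -0.0, 1.257]
contact_force: [-0.4, -0.8, 0.8]
grip_width: 0.0941
[ 401   99   77   87 4018] [814.2 -81.1] [ 59.5 102.8] 94.5 mean [814.9 -84.4   2.5]
[ 226  132   50   67 2015] [616.5 -39.5] [32.7 65.4] 46.8 mean [618.5 -40.6  32.7]
[186 273  27  26 564] [560.5 -98.3] [ 28.1 163.6] 58.3 mean [ 532.  -146.1   37. ]
pos [ 0.617  -0.0656  0.1516] yaw 72.0 tool delta [ 0.2087 -0.0551  0.1301] norm 0.252 turn rz 0.0
```

View pics/w10.png

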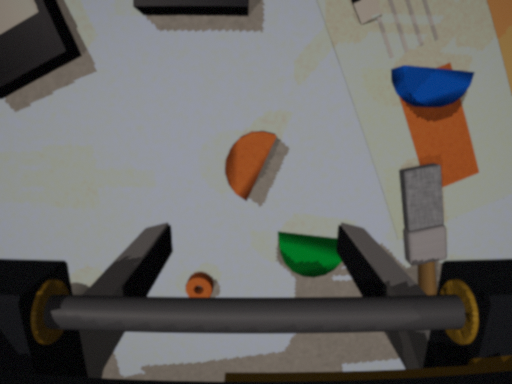

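The red half (250,163) has its straight edge facing lower right, with the green (310,253) and blue (432,85) look-alikes clear. Rect centre (0.6165, −0.0395), edge at 46.8°, so tool yaw 46.8°.

```bash
python3 -m inch '[[0.0246,-0.0085,0,0,0,0],[0,0,0.02,0,0,6.3],[0,0,0.02,0,0,6.3],[0,0,0.02,0,0,6.3],[0,0,0.02,0,0,6.3],[0,0,0,0,0,0],[0,0,0,0,0,0],[0,0,0,0,0,0]]'
python3 - <<'E'
from h import *
im,W=world("wrist");pieces(im,W)
go(.6165,-.0395,.0,46.8)
E
```

```text
t: 34.1
tool_pos: [0.6173, -0.0405, 0.073]
orientation: [3.14, -0.001, 0.819]
contact_force: [1.1, 0.3, -0.5]
grip_width: 0.094
[  21    0   81   37 1653] [618.6 132. ] [21.5 51. ] 134.1 mean [618.3 136.4  52.4]
[ 405   15  107  111 6068] [814.  -81.1] [ 60.  105.3] 94.5 mean [811.5 -79.9   2.6]
[ 229  160   47   93 3373] [616.6 -39.1] [32.8 66. ] 46.3 mean [619.  -40.1  32.8]
[252 345  32  29 778] [578.8 -99.7] [ 27.8 176. ] 46.9 mean [ 535.1 -144.6   31.5]
pos [ 0.6177 -0.0407  0.0736] yaw 46.9 tool delta [-0.0001 -0.0019  0.0736] norm 0.074 turn rz 0.1
```

```bash
python3 -m inch '[[0,-0.0017,0.02,0,0,0],[0,0,0.02,0,0,0],[0,0,0.015,0,0,0],[0,0,0.012,0,0,0],[0,0,0.006,0,0,0],[0,0,0,0,0,0],[0,0,0,0,0,0],[0,0,0,0,0,0]]'
python3 -m inch '[[0,0,0,0,0,0],[0,0,0,0,0,0],[0,0,0,0,0,0],[0,0,0,0,0,0],[0,0,0,0,0,0],[0,0,0,0,0,0],[0,0,0,0,0,0],[0,0,0,0,0,0]]' 1 20
python3 -m inch '[[0,0,0,0,0,0],[0,0,0,0,0,0],[0,0,0,0,0,0],[0,0,0,0,0,0],[0,0,0,0,0,0],[0,0,0,0,0,0],[0,0,0,0,0,0],[0,0,0,0,0,0]]'
python3 -m inch '[[0,0,-0.02,0,0,0],[0,0,-0.03,0,0,0],[0,0,-0.03,0,0,7],[0,0,-0.02,0,0,7],[0,0,0,0,0,7],[0,0,0,0,0,7],[0,0,0,0,0,7],[0,0,0,0,0,7]]'
python3 -m inch '[[0,0,0,0,0,0],[0,0,0,0,0,0],[0,0,0,0,0,0],[0,0,0,0,0,0],[0,0,0,0,0,0],[0,0,0,0,0,0],[0,0,0,0,0,0],[0,0,0,0,0,0]]'
python3 - <<'E'
from h import *
go(.439,.168,.1,5)
E
```

```text
t: 34.82
tool_pos: [0.6164, -0.0399, 0.0002]
orientation: [3.139, -0.002, 0.816]
contact_force: [-0.7, 0.6, -0.6]
grip_width: 0.0945
t: 35.48
tool_pos: [0.6152, -0.0397, -0.0014]
orientation: [-3.141, -0.0, 0.816]
contact_force: [-0.8, 0.5, -0.2]
grip_width: 0.0442
t: 36.15
tool_pos: [0.6152, -0.0397, -0.0014]
orientation: [-3.142, 0.0, 0.816]
contact_force: [0.4, 0.4, 0.6]
grip_width: 0.0341
t: 36.82
tool_pos: [0.615, -0.0396, 0.0984]
orientation: [-3.141, 0.0, 0.076]
contact_force: [0.0, 0.3, -2.4]
grip_width: 0.0338
t: 37.48
tool_pos: [0.6152, -0.0398, 0.0987]
orientation: [-3.142, -0.0, 0.083]
contact_force: [0.1, -0.3, -1.9]
grip_width: 0.0339
pos [ 0.6152 -0.0398  0.0987] yaw 4.7 tool delta [-0.1584 -0.2216 -0.0013] norm 0.272 turn rz -0.3
```

```bash
python3 -m inch '[[-0.0198,-0.0277,0,0,0,0],[-0.0198,-0.0277,0,0,0,0],[-0.0198,-0.0277,0,0,0,0],[-0.0198,-0.0277,0,0,0,0],[-0.0198,-0.0277,0,0,0,0],[-0.0198,-0.0277,0,0,0,0],[-0.0198,-0.0277,0,0,0,0],[-0.0198,-0.0277,0,0,0,0]]'
python3 -m inch '[[0,0,0.02,0,0,0],[0,0,0.01,0,0,0],[0,0,0,0,0,0],[0,0,0,0,0,0],[0,0,0,0,0,0],[0,0,0,0,0,0],[0,0,0,0,0,0],[0,0,0,0,0,0]]'
python3 - <<'E'
from h import *
im,W=world("wrist",save="pics/w11.png");pieces(im,W)
go(.439,.168,.0196,5)
E
```

```text
t: 38.15
tool_pos: [0.4379, 0.1691, 0.0989]
orientation: [-3.141, -0.001, 0.082]
contact_force: [0.9, 0.8, -1.4]
grip_width: 0.0339
t: 38.82
tool_pos: [0.4398, 0.1677, 0.0692]
orientation: [-3.141, -0.001, 0.081]
contact_force: [-0.1, 0.6, -1.0]
grip_width: 0.0337
[   0    0   57   38 2044] [557.9 321.7] [19.  23.6] 90.6 mean [557.3 320.2  51.8]
[ 221  175   69  124 6894] [444.2 167.1] [34.  60.5] 5.4 mean [444.9 165.1 104.3]
[   0  185   82   80 5101] [419.9 319. ] [46.1 51.7] 173.0 mean [421.4 319.   52.2]
pos [0.4397 0.1678 0.0691] yaw 4.7 tool delta [-0.0007 -0.0002  0.0495] norm 0.049 turn rz -0.3
```

View pics/w11.png

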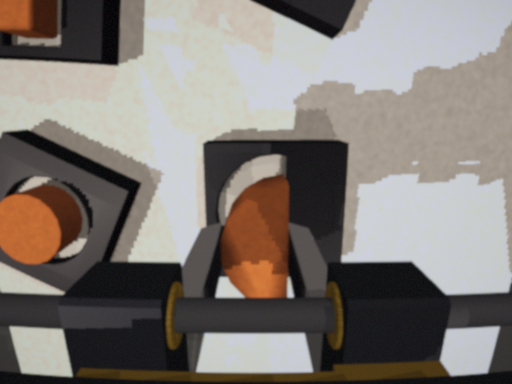

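The half disc and its recess have the same orientation (straight edge right at 288, round side left). Lower, release, retreat.

```bash
python3 -m inch '[[-0.001,0,0.012,0,0,0],[0,0,0.012,0,0,0],[0,0,0.012,0,0,0],[0,0,0.008,0,0,0],[0,0,0.003,0,0,0],[0,0,0.002,0,0,0],[0,0,0,0,0,0],[0,0,0,0,0,0]]'
python3 -m inch '[[0,0,0,0,0,0],[0,0,0,0,0,0],[0,0,0,0,0,0],[0,0,0,0,0,0],[0,0,0,0,0,0],[0,0,0,0,0,0],[0,0,0,0,0,0],[0,0,0,0,0,0]]' 0
python3 -m inch '[[0,0,-0.02,0,0,0],[0,0,-0.03,0,0,0],[0,0,-0.03,0,0,0],[0,0,-0.03,0,0,0],[0,0,-0.04,0,0,0],[0,-0.03,-0.04,0,0,0],[0,-0.03,-0.04,0,0,0],[0,-0.03,-0.03,0,0,0]]'
python3 -m inch '[[-0.02,0,0,0,0,0],[-0.02,0,0,0,0,0],[-0.02,0,0,0,0,0],[0,0,0,0,0,0],[0,0,0,0,0,0],[0,0,0,0,0,0],[0,0,0,0,0,0],[0,0,0,0,0,0]]'
python3 - <<'E'
from h import *
im,W=world("wrist",save="pics/w12.png");pieces(im,W)
for n in ("whorl","bowl"): print(n,[(np.round(r["centre"],3).tolist(),round(float(r["score"]),2)) for c in ("side","scene") if read_camera(c) is not None for r in place_of(c,n)])
print(get_obs()["t"])
E
```

```text
t: 39.53
tool_pos: [0.4386, 0.1681, 0.0203]
orientation: [-3.141, -0.001, 0.082]
contact_force: [0.1, 0.1, -0.1]
grip_width: 0.0336
t: 40.2
tool_pos: [0.4381, 0.168, 0.0197]
orientation: [-3.142, -0.0, 0.083]
contact_force: [0.8, -0.3, 0.1]
grip_width: 0.0838
t: 40.87
tool_pos: [0.4317, 0.2474, 0.2686]
orientation: [-3.141, -0.003, 0.08]
contact_force: [1.5, 0.2, 0.1]
grip_width: 0.0939
t: 41.53
tool_pos: [0.3724, 0.2421, 0.2653]
orientation: [3.141, 0.001, 0.082]
contact_force: [0.3, -0.1, -1.4]
grip_width: 0.0942
[182   0  27  16 378] [553.8 323.3] [11.9 24.8] 94.0 mean [553.7 322.9  51.8]
[ 304   89   34   59 1464] [439.8 167.4] [34.7 66.4] 5.4 mean [440.2 165.2  52.7]
[ 167  104   46   43 1606] [419.9 322.1] [50.2 51. ] 63.5 mean [420.3 321.9  52.6]
whorl []
bowl [([0.571, -0.444, -0.002], 0.47), ([0.582, -0.441, -0.001], 0.85)]
41.9833
```

View pics/w12.png

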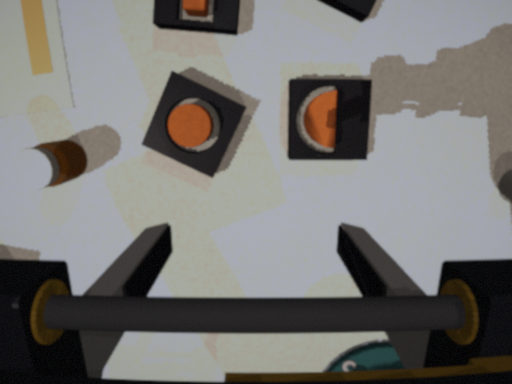

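Half and disc sit in their recesses with even margins. Final check of tile and bar from the scene camera (16th and last picture).

```bash
python3 - <<'E'
from h import *
for c in ("scene","side"):
    im,W=world(c)
    hsv=cv2.cvtColor(im,cv2.COLOR_BGR2HSV);m=((hsv[...,0]<14)|(hsv[...,0]>172))&(hsv[...,1]>110)&(hsv[...,2]>50)
    for n,x,y in (("disc",.4195,.321),("tile",.629,.15),("bar",.585,.324),("half",.439,.168)):
        k=m&(np.hypot(W[...,0]-x,W[...,1]-y)<.05)&(W[...,2]>.044);P=W[k]
        if len(P)>15: print(c,n,len(P),*rect(P[:,:2]),"z",np.round(np.median(P[:,2]),4))
    k=m&(np.hypot(W[...,0]-.523,W[...,1]+.16)<.03);print("whorl",np.round(W[k].mean(0),4) if k.any() else None)
    if c=="scene": cv2.imwrite("pics/fin.png",cv2.resize(im[130:340,190:430],None,fx=3,fy=3,interpolation=2))
E
```

```text
scene disc 307 [422.8 322.8] [48.8 52.3] 43.5 z 0.0518
scene tile 299 [630.6 150.6] [47.9 50. ] 72.3 z 0.051
scene bar 299 [585.1 325.1] [27.2 70. ] 179.9 z 0.0518
scene half 220 [441.  169.6] [34.4 67.6] 6.0 z 0.0513
whorl [ 0.5259 -0.1552  0.0134]
side disc 783 [421.2 324. ] [48.7 50.3] 123.6 z 0.0518
side tile 406 [629.9 150. ] [45.7 47.1] 161.5 z 0.0519
side bar 521 [585.1 325.2] [26.  70.6] 0.7 z 0.051
side half 229 [441.1 168.7] [34.3 65.2] 5.8 z 0.0515
whorl None
```

View pics/fin.png

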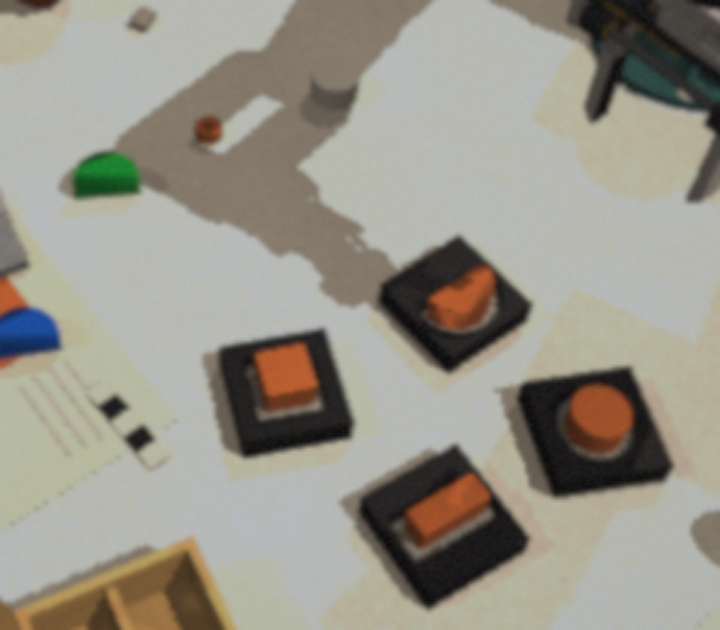

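All four pieces are in their recesses, flat and turned to match, with the ring and look-alikes in place.

```bash
python3 -c "
from rig import *
print(close_job())"
```

```text
the job is handed in; nothing more can be done
None
```

I put the disc, bar, tile and half disc into their matching foam recesses, let go of each, drew the arm back clear and handed the job in at about 42 s.

**Last checks:** the scene and side cameras put each piece within about 4 mm of its recess centre. Tops were about 51–53 mm up, where 52 mm means resting on the floor. Each was turned to within about 2° of its recess.

**Ring and bowl:** the ring read within about 5 mm of where it started and the bowl within about 10 mm. Those are network or partial-view readings, and nothing touched either one. The final network search for the ring found nothing. I confirmed it by colour in the scene camera; the side view did not show it.

**What disagreed or failed:**
- **Fingertip position:** both cameras showed the tips about 15 mm behind the reported TCP, not 25 mm ahead as stated. The first close on the disc therefore shut above it without moving it. I corrected for this and every later grasp held.
- **Bar release:** a finger pressed the foam block briefly with about 5–7 N, far below the limit, and the bar stayed in place.

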